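# Unlock and lift the twine roll off its spindle stand

## Robot

A 6-joint arm with a two-finger parallel gripper is mounted at the origin on the work surface. World frame = base frame: x ahead of the robot, y to its left, z up, the work surface at z = 0. Lengths are in m, angles in rad, forces in N, time in s.
With the tool pointing down it reaches from about 0.35 to 0.85 m from the base axis. Payload 8.1 kg.
Tool frame: the origin (TCP) lies at the centre of the arm's flange, where the gripper is bolted on; the fingertips stand 186 mm ahead of it and the grasp point (between the pads) lies 167 mm ahead of it (robot.grasp_offset is the distance from the TCP to the grasp point, in m); z points along the fingers, y is the line along which they close (so a half turn about z gives the same grasp; the last joint's range is limited). The gripper opens to 93 mm and grips with 3 to 60 N. Pads are 15 mm wide; open, the fingers measure 128 mm over their backs; the gripper's body (75 mm by 188 mm) begins 65 mm behind the grasp point.
Start: joints at [1.167, 0.13, 1.488, -0, 1.523, -0.085], TCP at [0.188, 0.57, 0.405] pointing down, gripper open.
Joint ranges: [-2.96, 2.96], [-0.89, 2.26], [0.02, 2.5], [-1.34, 4.48], [0, 2.73], [-2.66, 2.66]. Speed limits (rad/s): [2.39, 2.39, 2.79, 3.14, 3.14, 3.14].

## Interface

Orientations are given as a rotation vector (axis times angle).
In Python, from plant import robot gives the robot as it stands.
- The arm moves only by the tool drive_tool, never from a script. Its argument "moves" is one flat list of numbers, 7 for each row, row after row: the finger opening in mm, from 0 to 93, then the shift along the tool's x, y, z in mm, then the turn, a rotation vector about the tool's x, y, z in degrees. A call has 1 to 8 rows; each row shifts and turns the commanded pose from where the row before left it, along the tool's axes as they then stand; what a row does not reach is not made up. A row lasts 1/10 s, in which the tool goes at most 50 mm and 8.59 degrees, less where a joint would pass 70% of its speed; a pose out of reach is approached as far as the arm can. A call is refused whole if a number of a shift passes 50 or a number of a turn 8.59, either way. A call with a gripper value outside its range is refused whole. The fingers move at their own pace and stop on an object; "grip_force" is the grip in N (left out, the last holds). Time passes only in rows, so rows that do not move let the fingers close. It gives the time, the measured TCP pose, the force, the opening and the grip force at its end, in the units of the state.
- robot.read_state(): the state, without advancing time (a new reading comes with each control period).
- robot.read_camera(name): name is "side" or "top"; returns a dict with "color" (480x640x3 uint8, red, green, blue), "depth" (480x640 float32, m along the optical axis (not along the pixel's ray), 0 where there is no reading), "mtx" (3x3 intrinsics, pixels), "R" (3x3) and "t" (3): a world point X has camera coordinates R X + t. Camera axes: x right, y down, z forward; pixel columns grow to the right and rows downward; lengths in m; the calibration is good to about 2 mm. A picture is of the moment at which its call begins.
- robot.close_job(): hands the job in; it is judged then, once.
The state is a dict: "t": time; "q": joint angles; "dq": joint speeds; "joint_torque": joint torques, N m; "tool_pos": TCP position; "orientation": TCP orientation; "force": force on the tool from outside, world axes, zero at the start; "wrist_torque": the same for the moment, N m; "opening": finger opening in m; "gripper_force": force on a finger pad.
Only numpy, scipy, OpenCV 4.12 (cv2) and the standard library are available. Lean on these libraries where they do the work, as an engineer would, in place of code of your own. Each camera call takes 0.05 s, during which the arm holds its last target. There are 200 camera calls.

## Task

Take the roll of kitchen twine off its spindle stand and set it down upright, top up, in the square tray, letting go only once it is down. A hidden cross pin locks the roll on the spindle like a bayonet: feel for the place by turning the roll anticlockwise (seen from above) until it comes free, never pulling or twisting it by force, then slide it straight up off the spindle. Leave the jar, the mug and the soap bottle where they stand.

Things in the scene. Friction and masses are not known exactly. Their poses are not given: they have to be found in the camera images.
- roll: Roll of cream twine wound on a wooden core: an upright cylinder 50 mm in diameter, 56 mm high, 105 to 210 g, to be grasped across its diameter. Origin: centre of its underside; z is its axis, up. The core is hollow (32 mm bore). It starts on the stand's seat, turns freely on the spindle, and may be let go and regrasped while seated.
- roll_slot (a point): Centre of the roll's underside. The core's floor here is 6 mm thick and has one slot 11 mm wide, 32 mm long, along the roll's x axis. The spindle's pin starts inside the core, above the floor and across the slot: the roll lifts about 6 mm, then the floor meets the pin. The pin passes only within about 10 degrees of alignment with the slot.
- roll_top (a point): Centre of the roll's top, 56 mm above its underside: a closed wooden disc with a 12 mm round hole that shows only the spindle's tip. To free the roll turn it anticlockwise seen from above (positive about z) from its start by an unknown 25 to 115 degrees, different every time. Then it slides up freely.
- stand: Steel twine stand fixed to the counter: round foot 104 mm in diameter, 16 mm high, with a boss 36 mm in diameter and 30 mm high in its middle. Origin: centre of the underside of the foot; z up. On its axis stands the spindle, a steel rod 6 mm in diameter. The spindle does not turn.
- seat (a point): Centre of the boss's top, 30 mm above the counter, where the roll's underside rests. The spindle's cross pin, 6 mm wide, 5 mm high and 26 mm long, is centred 14.5 mm above this point, hidden inside the roll; its direction varies and cannot be told from the pose of the stand.
- spindle_tip (a point): Tip of the spindle, 69.5 mm above the seat, 13.5 mm above the top of the seated roll. The roll's underside must be raised past this point to be off the spindle.
- tray: Square wooden tray fixed to the counter, 130 x 130 mm outside, walls 4 mm thick and 24 mm high, open on top. Origin: centre of its underside; its x and y axes run along its sides; the floor inside is 4 mm above the origin.
- jar: Bystander: glass jar with a steel lid, 48 mm in diameter, 75 mm high, between stand and tray. Origin: centre of its underside.
- mug: Bystander: white mug, 78 mm in diameter, 90 mm high, with a handle, behind the work as the robot sees it. Origin: centre of its underside.
- soap: Bystander: green bottle of washing-up liquid, 52 mm in diameter, 170 mm high, behind the work as the robot sees it. Origin: centre of its underside.

How it is judged:
By the outcome, as a careful person would: the job done as asked, in the order asked, and still so for the second after the job is handed in, with the robot touching nothing.
It also fails if it takes over 54 s, if anything falls off the work surface, if the arm or the gripper's body presses on something with over 40 N, if the wrist force passes 120 N, or if a joint passes its speed limit or range.

## Working session

There is one attempt and no reset: what is moved stays moved. The work goes in short steps, Python scripts to look and compute and a tool call to move; the robot and the scene stay as the last step left them, time stands still between calls to the robot, and variables do not carry over. Pictures are saved under pics/ and viewed, at most 10 in all, crops included, and the job is handed in when it is done.

Besides the shell and the picture viewer there is one more tool, called after "Call:" as a command line: name --argument value ..., lists and objects as JSON in quotes. drive_tool: Moves the arm, as the interface text tells. Its arguments: {"type":"object","properties":{"moves":{"type":"array","items":{"type":"number"}},"grip_force":{"type":"number"}},"required":["moves"]}

```bash
mkdir -p pics
cat > h.py <<'E'
import numpy as np,cv2
from plant import robot
def cam(n):
    c=robot.read_camera(n); np.savez(f'/tmp/{n}.npz',**c); return c
def pts(c):
    d=c['depth'];v,u=np.mgrid[:480,:640];K=c['mtx']
    P=np.stack([(u-K[0,2])/K[0,0]*d,(v-K[1,2])/K[1,1]*d,d],-1)
    return (P-c['t'])@c['R']
def ray(c,u,v,z):
    r=c['R'].T@np.linalg.inv(c['mtx'])@[u,v,1];o=-c['R'].T@c['t']
    return o+r*(z-o[2])/r[2]
E
python3 - <<'E'
from h import *
for n in('side','top'):
    c=cam(n); cv2.imwrite(f'pics/{n}0.png',c['color'][:,:,::-1]); print(n,-c['R'].T@c['t'],c['R'][2])
s=robot.read_state();print(s['t'],s['tool_pos'],s['orientation'],s['opening'],s['force'])
E
```

```text
side [0.2551178  0.39243935 0.71741124] [ 0.46756618 -0.4590567  -0.75541301]
top [0.58706113 0.02683897 1.05443548] [ 0.03906377 -0.02320759 -0.99896718]
0.1 [0.18794674 0.5695932  0.4038081 ] [-4.98556056e-01 -3.10140830e+00  2.49803099e-03] 0.093018464761028 [0.5910661  0.05352399 0.08039952]
```

View pics/side0.png

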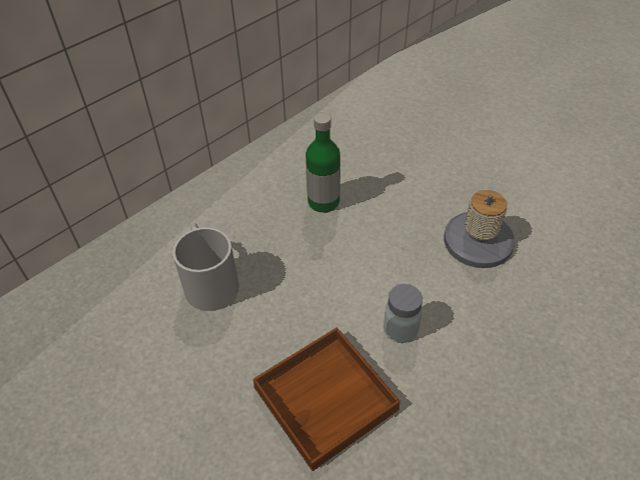

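View pics/top0.png

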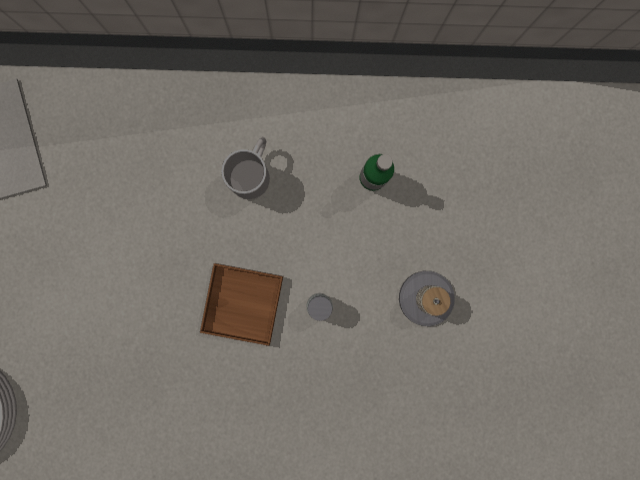

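The side view shows the roll's wooden top at (488,203), the jar at (404,312) and the tray around (327,397). The top view shows the roll top at (435,301), the jar at (320,308), the tray at (242,305), and the mug and soap bottle behind at rows near 170.

```bash
cat > m.py <<'E'
from h import *
S=dict(np.load('/tmp/side.npz'));T=dict(np.load('/tmp/top.npz'))
def mask(c,box,lo,hi):
    h=cv2.cvtColor(c['color'],cv2.COLOR_RGB2HSV);m=cv2.inRange(h,lo,hi);k=np.zeros_like(m)
    x0,y0,x1,y1=box;k[y0:y1,x0:x1]=m[y0:y1,x0:x1];return cv2.morphologyEx(k,cv2.MORPH_OPEN,np.ones((3,3)))
def big(m): return max(cv2.findContours(m,0,1)[0],key=cv2.contourArea)
def tri(a,b):
    P=[c['mtx']@np.c_[c['R'],c['t']] for c in(S,T)]
    X=cv2.triangulatePoints(P[0],P[1],np.array(a,float),np.array(b,float));return X[:3,0]/X[3,0]
el=[]
for c,b in((S,(460,185,515,222)),(T,(415,280,455,325))):
    m=mask(c,b,(8,120,80),(22,255,255));e=cv2.fitEllipse(cv2.convexHull(big(m)));print(e);el.append(e[0])
X=tri(*el);print('roll top',X,[ray(c,*p,.086) for c,p in((S,el[0]),(T,el[1]))])
tr=[]
for c,b in((S,(230,310,420,480)),(T,(190,250,300,355))):
    q=cv2.boxPoints(cv2.minAreaRect(big(mask(c,b,(3,120,30),(22,255,255))))) if c is T else cv2.approxPolyDP(cv2.convexHull(big(mask(c,b,(3,120,30),(22,255,255)))),9,True)[:,0]
    print(q.tolist());w=np.array([ray(c,*p,.024) for p in q]);print(w.round(4).tolist(),w.mean(0));tr.append(w)
for n,c,b in(('jar',T,(300,290,340,325)),('roll',T,(420,285,455,320)),('soap',T,(370,150,398,180)),('mug',T,(215,135,275,205)),('tray',T,(195,255,290,350))):
    p=pts(c)[b[1]:b[3],b[0]:b[2]].reshape(-1,3);zt=np.percentile(p[:,2],99);q=p[p[:,2]>zt-.012];print(n,zt,q.mean(0),q.min(0),q.max(0))
E
python3 m.py
```

```text
((488.3175354003906, 202.5225830078125), (24.619285583496094, 35.07632827758789), 102.503662109375)Traceback (most recent call last):
  File "m.py", line 12, in <module>
    m=mask(c,b,(8,120,80),(22,255,255));e=cv2.fitEllipse(cv2.convexHull(big(m)));print(e);el.append(e[0])
                                                                        ~~~^^^
  File "m.py", line 6, in big
    def big(m): return max(cv2.findContours(m,0,1)[0],key=cv2.contourArea)
                       ~~~^^^^^^^^^^^^^^^^^^^^^^^^^^^^^^^^^^^^^^^^^^^^^^^^
ValueError: max() iterable argument is empty
```

```bash
sed -i 's/(8,120,80),(22,255,255))/(8,95,60),(22,255,255))/' m.py; python3 m.py; python3 -c "
from h import *
T=np.load('/tmp/top.npz');print(cv2.cvtColor(T['color'],cv2.COLOR_RGB2HSV)[295:308:4,424:447:4].tolist())"
```

```text
((488.50482177734375, 202.51492309570312), (25.1852970123291, 35.845420837402344), 102.49889373779297)
((435.8741149902344, 300.88299560546875), (27.030153274536133, 27.27825927734375), 92.67320251464844)
roll top [ 0.52356915 -0.19918814  0.08529153] [array([ 0.52273196, -0.1990419 ,  0.086     ]), array([ 0.52437678, -0.19848776,  0.086     ])]
[[337, 329], [398, 409], [311, 469], [254, 378]]
[[0.5567, 0.0731, 0.024], [0.4271, 0.1023, 0.024], [0.4498, 0.2252, 0.024], [0.5805, 0.1963, 0.024]] [0.50352873 0.14921368 0.024     ]
[[199.8584747314453, 331.8504943847656], [213.34156799316406, 262.7496032714844], [282.48944091796875, 276.2418518066406], [269.00634765625, 345.3427429199219]]
[[0.4562, 0.2207, 0.024], [0.583, 0.1995, 0.024], [0.5606, 0.0719, 0.024], [0.4337, 0.0938, 0.024]] [0.50838419 0.14644964 0.024     ]
jar 0.07772876147067852 [0.50866711 0.00383161 0.08226552] [ 0.486435   -0.01670311  0.06667595] [0.58706113 0.02683897 1.05443548]
roll 0.0979314685779886 [ 0.52796938 -0.19003092  0.12366687] [ 0.50173515 -0.22140659  0.08594053] [0.58706113 0.02683897 1.05443548]
soap 0.1714429914211319 [ 0.7495762  -0.09206389  0.17729825] [ 0.58706113 -0.10553816  0.15997714] [0.76423976 0.02683897 1.05443548]
mug 0.09096108649507566 [0.74229569 0.13924313 0.10488104] [0.58706113 0.02683897 0.07906766] [0.79144464 0.17967667 1.05443548]
tray 0.025444887761134165 [0.50977615 0.14543146 0.07000246] [0.43429276 0.02683897 0.01346333] [0.58706113 0.22094176 1.05443548]
[[[16, 104, 128], [16, 104, 127], [15, 103, 124], [15, 104, 125], [15, 103, 111], [15, 102, 127]], [[15, 102, 127], [16, 104, 132], [16, 103, 124], [18, 33, 100], [15, 103, 116], [15, 102, 127]], [[15, 104, 130], [15, 102, 132], [16, 106, 116], [28, 26, 119], [16, 111, 87], [16, 106, 115]], [[16, 104, 118], [15, 99, 126], [15, 103, 131], [16, 103, 124], [16, 105, 121], [15, 106, 113]]]
```

Call:
drive_tool --moves '[93,-28,-31.2,0,0,0,0,93,-28,-31.2,0,0,0,0,93,-28,-31.2,0,0,0,0,93,-28,-31.2,0,0,0,0,93,-28,-31.2,0,0,0,0,93,-28,-31.2,0,0,0,0,93,-28,-31.2,0,0,0,0,93,-28,-31.2,0,0,0,0]'

```text
t: 0.9
tool_pos: [0.3226, 0.2609, 0.4044]
orientation: [-0.498, -3.102, 0.0]
force: [1.0, -0.5, -0.1]
opening: 0.093
gripper_force: 0.0
```

Call:
drive_tool --moves '[93,-28,-31.2,0,0,0,0,93,-28,-31.2,0,0,0,0,93,-28,-31.2,0,0,0,0,93,-28,-31.2,0,0,0,0,93,-28,-31.2,0,0,0,0,93,-28,-31.2,0,0,0,0,93,-28,-31.2,0,0,0,0,93,-28,-31.2,0,0,0,0]'

```text
t: 1.7
tool_pos: [0.4572, -0.0465, 0.4045]
orientation: [-0.499, -3.101, -0.0]
force: [0.8, 1.2, -0.1]
opening: 0.0929
gripper_force: 0.0
```

Call:
drive_tool --moves '[93,-28,-31.2,0,0,0,0,93,-28,-31.2,0,0,0,0,93,-28,-31.2,0,0,0,0,93,-28,-31.2,0,0,0,0,93,0,0,0,0,0,7.5,93,0,0,0,0,0,7.5,93,0,0,0,0,0,7.5,93,0,0,0,0,0,7.5]'

```text
t: 2.5
tool_pos: [0.5241, -0.1984, 0.404]
orientation: [-1.292, -2.862, -0.0]
force: [-0.4, 0.4, 0.1]
opening: 0.0931
gripper_force: 0.0
```

Call:
drive_tool --moves '[93,0,0,0,0,0,7.5,93,0,0,0,0,0,7.5,93,0,0,0,0,0,7.5,93,0,0,0,0,0,7.5,93,0,0,0,0,0,7.5,93,0,0,0,0,0,7.5,93,0,0,0,0,0,7.5,93,0,0,0,0,0,7.5]'

```text
t: 3.3
tool_pos: [0.5241, -0.1982, 0.4042]
orientation: [-2.55, -1.833, 0.001]
force: [-0.5, 0.6, 0.4]
opening: 0.093
gripper_force: 0.0
```

```bash
cat >> h.py <<'E'
from scipy.spatial.transform import Rotation as Ro
def st(target=None):
    s=robot.read_state();R=Ro.from_rotvec(s['orientation']).as_matrix();p=np.array(s['tool_pos'])
    print('t',round(s['t'],2),'p',p.round(4),'q',np.round(s['q'],2),'psi',np.degrees(np.arctan2(R[1,1],R[0,1])).round(2),'z',R[:,2].round(4),'F',np.round(s['force'],2),'M',np.round(s['wrist_torque'],3),'op',round(s['opening'],4),'g',np.round(s['gripper_force'],1))
    if target is not None: print('shift tool mm',(R.T@(np.array(target)-p)*1e3).round(1))
E
python3 -c "
from h import *
st([.5236,-.199,.227])"
```

```text
t 3.3 p [ 0.5241 -0.1982  0.4042] q [-0.45  0.02  1.6   0.    1.52 -0.13] psi -18.58 z [-9.e-04  4.e-04 -1.e+00] F [-0.48  0.64  0.45] M [-0.053  0.073 -0.057] op 0.093 g 0.0
shift tool mm [-9.000e-01 -1.000e-01  1.772e+02]
```

Call:
drive_tool --moves '[93,-0.9,0,40,0,0,0,93,0,0,40,0,0,0,93,0,0,40,0,0,0,93,0,0,30,0,0,0,93,0,0,17,0,0,0,93,0,0,10,0,0,0,93,0,0,0,0,0,0]'

```text
t: 4.0
tool_pos: [0.5233, -0.1988, 0.2261]
orientation: [-2.544, -1.839, 0.002]
force: [-0.7, -0.9, -0.9]
opening: 0.0931
gripper_force: 0.0
```

```bash
python3 -c "
from h import *
st([.5236,-.199,.227])
a=cam('side')['color'][130:290,400:600,::-1];b=cam('top')['color'][220:380,340:540,::-1]
cv2.imwrite('pics/c1.png',cv2.resize(np.hstack([a,b]),None,fx=2,fy=2))"
```

```text
t 4.0 p [ 0.5233 -0.1988  0.2261] q [-0.45  0.18  1.77 -0.    1.19 -0.14] psi -18.27 z [-0.0028  0.0014 -1.    ] F [-0.65 -0.89 -0.88] M [-0.078  0.086  0.004] op 0.0931 g 0.0
shift tool mm [-0.1  0.4 -0.9]
```

View pics/c1.png

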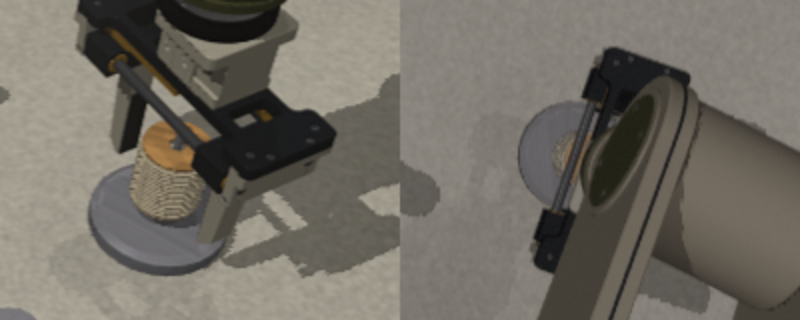

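The fingers straddle the roll on both sides and clear the foot, with the roll top at about (178,145) in the left crop. I'll close gently.

Call:
drive_tool --moves '[40,0,0,0,0,0,0,40,0,0,0,0,0,0,40,0,0,0,0,0,0,40,0,0,0,0,0,0,40,0,0,0,0,0,0,40,0,0,0,0,0,0]' --grip_force 12

```text
t: 4.7
tool_pos: [0.524, -0.1992, 0.2278]
orientation: [2.546, 1.841, 0.0]
force: [-1.1, -0.0, 0.2]
opening: 0.0496
gripper_force: 11.6
```

```bash
python3 -c "
from h import *
st()"
```

```text
t 4.7 p [ 0.524  -0.1992  0.2278] q [-0.45  0.18  1.77  0.    1.19 -0.14] psi -18.27 z [ 2.e-04 -1.e-04 -1.e+00] F [-1.14 -0.03  0.15] M [-0.018  0.188 -0.029] op 0.0496 g 11.6
```

Call:
drive_tool --moves '[40,0,0,-3,0,0,0,40,0,0,0,0,0,-7.5,40,0,0,0,0,0,-7.5,40,0,0,0,0,0,-7.5,40,0,0,0,0,0,-7.5,40,0,0,0,0,0,0,40,0,0,-5,0,0,0,40,0,0,0,0,0,0]'

```text
t: 5.5
tool_pos: [0.5235, -0.1989, 0.2352]
orientation: [-1.985, -2.432, 0.001]
force: [-1.6, 0.6, -4.7]
opening: 0.05
gripper_force: 12.1
```

```bash
python3 -c "
from h import *
st()"
```

```text
t 5.5 p [ 0.5235 -0.1989  0.2352] q [-0.45  0.17  1.76  0.    1.21 -0.66] psi 11.56 z [-1.6e-03  8.0e-04 -1.0e+00] F [-1.58  0.56 -4.74] M [0.025 0.223 0.011] op 0.05 g 12.1
```

Call:
drive_tool --moves '[40,0,0,5,0,0,0,40,0,0,0,0,0,0,40,0,0,0,0,0,0]'

```text
t: 5.8
tool_pos: [0.5241, -0.1992, 0.2308]
orientation: [1.983, 2.436, 0.0]
force: [-0.2, -1.0, -1.8]
opening: 0.0495
gripper_force: 12.0
```

Call:
drive_tool --moves '[40,0,0,0,0,0,-7.5,40,0,0,0,0,0,-7.5,40,0,0,0,0,0,0,40,0,0,-5,0,0,0,40,0,0,0,0,0,0,40,0,0,0,0,0,0]'

```text
t: 6.4
tool_pos: [0.5239, -0.1991, 0.2358]
orientation: [-1.65, -2.673, 0.0]
force: [-0.1, -0.3, -2.6]
opening: 0.0494
gripper_force: 11.9
```

Call:
drive_tool --moves '[40,0,0,-3,0,0,0,40,0,0,0,0,0,0,40,0,0,0,0,0,0]'

```text
t: 6.7
tool_pos: [0.5236, -0.1988, 0.2378]
orientation: [-1.647, -2.673, -0.0]
force: [2.6, 1.1, -14.1]
opening: 0.0491
gripper_force: 11.9
```

```bash
python3 -c "
from h import *
st()
c=cam('side');a=c['color'][110:290,380:600,::-1]
cv2.imwrite('pics/c2.png',cv2.resize(a,None,fx=3,fy=3))"
```

```text
t 6.7 p [ 0.5236 -0.1988  0.2378] q [-0.45  0.17  1.76  0.    1.21 -0.92] psi 26.72 z [-0.0014  0.0011 -1.    ] F [  2.57   1.1  -14.06] M [ 0.24  -0.332  0.034] op 0.0491 g 11.9
```

View pics/c2.png

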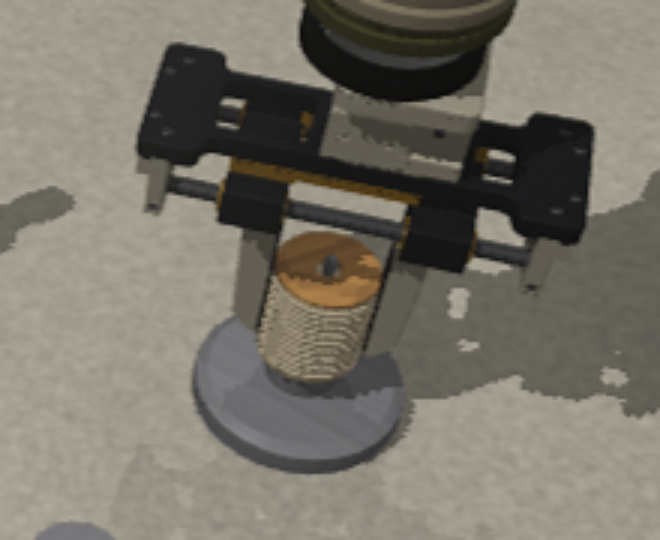

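The roll sits squarely in the pads, with its top at (330,268), but the pin still blocks it (14 N on the wrist). I'll back down, turn 15° more and test again with a smaller lift.

Call:
drive_tool --moves '[40,0,0,7,0,0,0,40,0,0,0,0,0,-7.5,40,0,0,0,0,0,-7.5,40,0,0,0,0,0,0,40,0,0,-5,0,0,0,40,0,0,0,0,0,0,40,0,0,0,0,0,0]'

```text
t: 7.45
tool_pos: [0.5242, -0.1993, 0.2373]
orientation: [1.287, 2.865, -0.0]
force: [-0.9, -0.5, -1.7]
opening: 0.0494
gripper_force: 11.9
```

Call:
drive_tool --moves '[40,0,0,-2,0,0,0,40,0,0,0,0,0,0,40,0,0,0,0,0,0]'

```text
t: 7.75
tool_pos: [0.5238, -0.199, 0.2383]
orientation: [-1.285, -2.866, -0.0]
force: [1.4, 0.1, -8.3]
opening: 0.0492
gripper_force: 11.9
```

Call:
drive_tool --moves '[40,0,0,4,0,0,0,40,0,0,0,0,0,-7.5,40,0,0,0,0,0,-7.5,40,0,0,0,0,0,0,40,0,0,-4,0,0,0,40,0,0,0,0,0,0,40,0,0,0,0,0,0]'

```text
t: 8.45
tool_pos: [0.5237, -0.1992, 0.2389]
orientation: [-0.902, -3.009, 0.0]
force: [-2.8, -0.4, 0.1]
opening: 0.0488
gripper_force: 12.0
```

Call:
drive_tool --moves '[40,0,0,-2,0,0,0,40,0,0,0,0,0,0,40,0,0,0,0,0,0]'

```text
t: 8.75
tool_pos: [0.5237, -0.1991, 0.2407]
orientation: [-0.899, -3.009, 0.0]
force: [-4.8, 0.1, -1.1]
opening: 0.049
gripper_force: 12.0
```

```bash
python3 -c "
from h import *
st()"
```

```text
t 8.75 p [ 0.5237 -0.1991  0.2407] q [-0.45  0.17  1.76 -0.    1.22 -1.44] psi 56.72 z [-1.e-03  2.e-04 -1.e+00] F [-4.79  0.12 -1.1 ] M [ 0.039  1.061 -0.005] op 0.049 g 12.0
```

Call:
drive_tool --moves '[40,0.8,-0.5,0,0,0,0,40,0,0,0,0,0,0,40,0,0,0,0,0,0]'

```text
t: 9.05
tool_pos: [0.5231, -0.1991, 0.2408]
orientation: [0.899, 3.01, 0.0]
force: [-2.1, -0.6, -1.8]
opening: 0.0491
gripper_force: 12.0
```

```bash
python3 -c "
from h import *
st()"
```

```text
t 9.05 p [ 0.5231 -0.1991  0.2408] q [-0.46  0.16  1.76  0.    1.22 -1.45] psi 56.73 z [ 5.e-04 -1.e-04 -1.e+00] F [-2.07 -0.6  -1.78] M [0.057 0.45  0.009] op 0.0491 g 12.0
```

Call:
drive_tool --moves '[40,0.6,-0.4,0,0,0,0,40,0,0,-2,0,0,0,40,0,0,-2,0,0,0,40,0,0,0,0,0,0,40,0,0,0,0,0,0]'

```text
t: 9.55
tool_pos: [0.5225, -0.1992, 0.2451]
orientation: [0.899, 3.009, -0.0]
force: [1.1, -0.2, -2.1]
opening: 0.0491
gripper_force: 11.9
```

```bash
python3 -c "
from h import *
st()"
```

```text
t 9.55 p [ 0.5225 -0.1992  0.2451] q [-0.46  0.16  1.76  0.    1.22 -1.45] psi 56.73 z [ 7.e-04 -3.e-04 -1.e+00] F [ 1.06 -0.21 -2.11] M [-0.035  0.057  0.011] op 0.0491 g 11.9
```

Call:
drive_tool --moves '[40,0,0,-4,0,0,0,40,0,0,-4,0,0,0,40,0,0,-4,0,0,0,40,0,0,0,0,0,0,40,0,0,0,0,0,0]' --grip_force 18

```text
t: 10.05
tool_pos: [0.5224, -0.1992, 0.257]
orientation: [0.899, 3.01, -0.0]
force: [-0.2, -0.6, -2.3]
opening: 0.0486
gripper_force: 17.9
```

Call:
drive_tool --moves '[40,0,0,-12,0,0,0,40,0,0,-12,0,0,0,40,0,0,-12,0,0,0,40,0,0,-12,0,0,0,40,0,0,-15,0,0,0,40,0,0,-15,0,0,0,40,0,0,0,0,0,0,40,0,0,0,0,0,0]'

```text
t: 10.85
tool_pos: [0.5224, -0.1992, 0.3353]
orientation: [0.899, 3.009, -0.0]
force: [0.8, -0.5, -3.3]
opening: 0.049
gripper_force: 17.9
```

```bash
python3 -c "
from h import *
st([.506,.148,.335])
c=cam('side');a=c['color'][60:300,340:640,::-1]
cv2.imwrite('pics/c3.png',cv2.resize(a,None,fx=2.5,fy=2.5))"
```

```text
t 10.85 p [ 0.5224 -0.1992  0.3353] q [-0.46  0.06  1.69  0.    1.39 -1.45] psi 56.74 z [ 1.1e-03 -5.0e-04 -1.0e+00] F [ 0.83 -0.46 -3.26] M [-0.02   0.018  0.008] op 0.049 g 17.9
shift tool mm [2.042e+02 2.813e+02 1.000e-01]
```

View pics/c3.png

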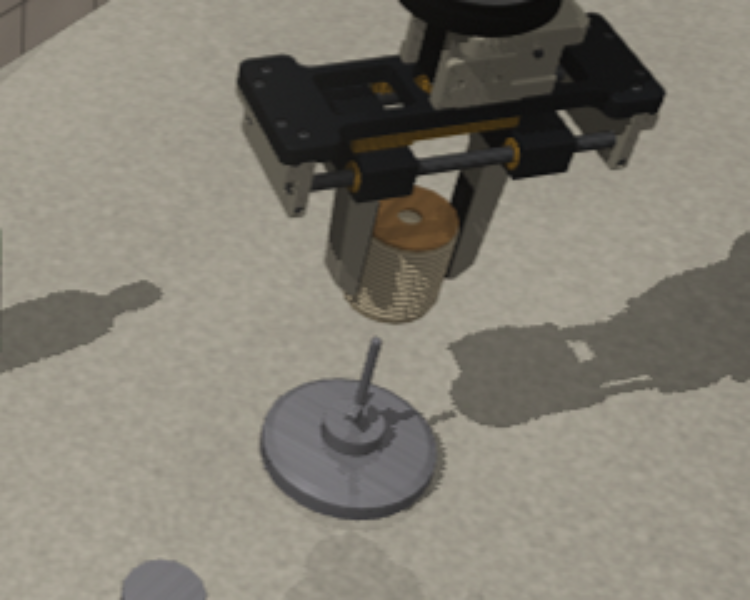

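The roll is clear of the spindle: its underside is at about (395,315) and the spindle tip at (377,343). It hangs upright. I'll carry it over the jar to the tray.

Call:
drive_tool --moves '[40,8,11,0,0,0,0,40,16,22,0,0,0,0,40,20,28,0,0,0,0,40,20,28,0,0,0,0,40,20,28,0,0,0,0,40,20,28,0,0,0,0,40,20,28,0,0,0,0,40,20,28,0,0,0,0]'

```text
t: 11.7
tool_pos: [0.5112, 0.0501, 0.3338]
orientation: [-0.898, -3.009, 0.0]
force: [-0.0, 0.3, -1.7]
opening: 0.0489
gripper_force: 17.9
```

Call:
drive_tool --moves '[40,20,28,0,0,0,0,40,20,28,0,0,0,0,40,15,20,0,0,0,0,40,5,7,0,0,0,0,40,0,0,0,0,0,0,40,0,0,0,0,0,0]'

```text
t: 12.3
tool_pos: [0.5073, 0.1498, 0.3342]
orientation: [-0.899, -3.01, 0.001]
force: [0.2, -0.8, -2.4]
opening: 0.0491
gripper_force: 17.9
```

```bash
python3 -c "
from h import *
st([.506,.148,.215])
cv2.imwrite('pics/c4.png',cam('side')['color'][:,:,::-1])"
```

```text
t 12.3 p [0.5073 0.1498 0.3342] q [ 0.19 -0.02  1.77 -0.    1.39 -0.8 ] psi 56.75 z [-9.e-04 -7.e-04 -1.e+00] F [ 0.2  -0.81 -2.41] M [-0.08   0.015  0.046] op 0.0491 g 17.9
shift tool mm [ -0.   -2.1 119.2]
```

View pics/c4.png

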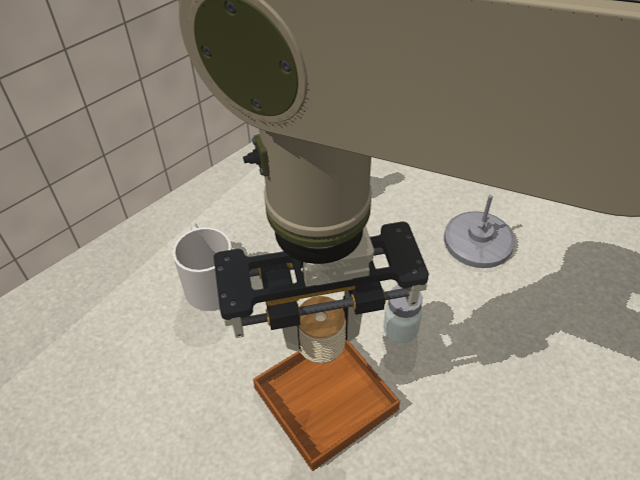

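The roll hangs over the tray at (322,335) and the jar hasn't moved. I'll lower it until I feel contact.

Call:
drive_tool --moves '[40,0,-2,15,0,0,0,40,0,0,25,0,0,0,40,0,0,25,0,0,0,40,0,0,25,0,0,0,40,0,0,15,0,0,0,40,0,0,10,0,0,0,40,0,0,5,0,0,0,40,0,0,0,0,0,0]'

```text
t: 13.15
tool_pos: [0.5065, 0.1484, 0.2145]
orientation: [-0.9, -3.01, 0.0]
force: [0.2, -0.3, -2.0]
opening: 0.049
gripper_force: 17.9
```

Call:
drive_tool --moves '[40,0,0,2,0,0,0,40,0,0,2,0,0,0,40,0,0,1,0,0,0,40,0,0,0,0,0,0,40,0,0,0,0,0,0]'

```text
t: 13.65
tool_pos: [0.5065, 0.1486, 0.2099]
orientation: [0.899, 3.01, 0.0]
force: [1.4, -0.0, -2.7]
opening: 0.0491
gripper_force: 17.9
```

Call:
drive_tool --moves '[40,0,0,1,0,0,0,40,0,0,1,0,0,0,40,0,0,0,0,0,0,40,0,0,0,0,0,0]'

```text
t: 14.05
tool_pos: [0.5064, 0.1486, 0.2077]
orientation: [-0.899, -3.01, 0.0]
force: [-0.4, 0.9, -2.3]
opening: 0.0489
gripper_force: 17.9
```

Call:
drive_tool --moves '[40,0,0,1,0,0,0,40,0,0,0,0,0,0,40,0,0,0,0,0,0]'

```text
t: 14.35
tool_pos: [0.5064, 0.1486, 0.2067]
orientation: [-0.899, -3.01, 0.0]
force: [-0.0, 0.0, -1.3]
opening: 0.0485
gripper_force: 17.9
```

Call:
drive_tool --moves '[40,0,0,1,0,0,0,40,0,0,0,0,0,0,40,0,0,0,0,0,0]'

```text
t: 14.65
tool_pos: [0.5066, 0.1486, 0.2061]
orientation: [0.899, 3.01, 0.0]
force: [-1.5, -1.1, 3.9]
opening: 0.049
gripper_force: 17.9
```

The wrist force has turned to +3.9 N, so the roll is down. I'll open part way and withdraw.

Call:
drive_tool --moves '[56,0,0,0,0,0,0,62,0,0,0,0,0,0,68,0,0,0,0,0,0,68,0,0,0,0,0,0,68,0,0,0,0,0,0,68,0,0,0,0,0,0]'

```text
t: 15.25
tool_pos: [0.5064, 0.1486, 0.2057]
orientation: [-0.899, -3.01, -0.0]
force: [-0.8, 0.2, 0.4]
opening: 0.0679
gripper_force: 0.0
```

Call:
drive_tool --moves '[68,0,0,-10,0,0,0,68,0,0,-20,0,0,0,68,0,0,-30,0,0,0,68,0,0,-40,0,0,0,68,0,0,-40,0,0,0,68,0,0,-20,0,0,0,68,0,0,0,0,0,0,68,0,0,0,0,0,0]'

```text
t: 16.05
tool_pos: [0.5064, 0.1486, 0.3661]
orientation: [0.899, 3.009, 0.001]
force: [0.0, 0.5, -0.2]
opening: 0.0681
gripper_force: 0.0
```

```bash
python3 -c "
from h import *
st()
cv2.imwrite('pics/c5.png',cam('side')['color'][:,:,::-1])"
```

```text
t 16.05 p [0.5064 0.1486 0.3661] q [ 0.19 -0.04  1.74 -0.    1.45 -0.8 ] psi 56.74 z [ 1.e-03  2.e-04 -1.e+00] F [ 0.04  0.55 -0.2 ] M [-0.004 -0.002 -0.023] op 0.0681 g 0.0
```

View pics/c5.png

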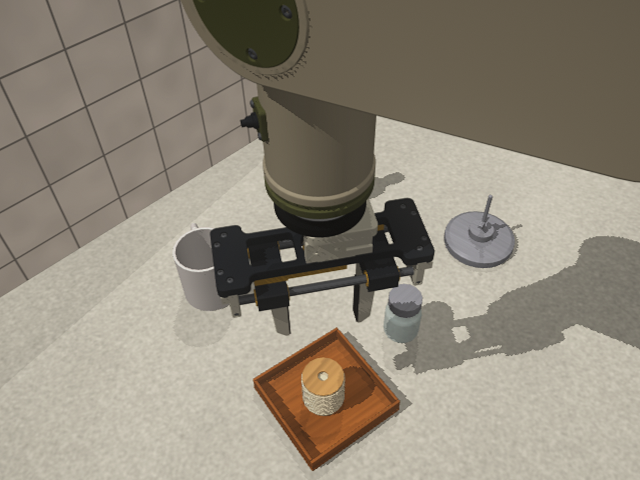

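The roll stands upright in the middle of the tray at (323,385), its wooden top up. The gripper is clear of it, and the jar and mug are where they were.

```bash
python3 -c "
from plant import robot
print(robot.close_job())"
```

```text
the job is handed in; nothing more can be done
None
```

The roll came free about 75° anticlockwise and now stands upright in the tray; I handed the job in at about 16 s with nothing else touched, though one test lift at 45° met the pin and reached about 14 N, slipping the roll a few millimetres in the grip.

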